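Fill the rack row, then hold its index plunger clear

ROBOT

A 6-joint arm with a two-finger parallel gripper is mounted at the origin on a cart in front of the work surface, level with it; the furniture and walls round the work are solid. World frame = base frame: x ahead of the robot, y to its left, z up, the work surface at z = 0. Lengths are in m, angles in rad, forces in N, time in s.
With the tool pointing down it reaches from about 0.275 to 0.825 m from the base axis. Payload 4.9 kg.
Tool frame: the origin (TCP) lies midway between the tips of the shut fingers; the grasp point (between the pads) lies 19 mm behind it (bot.grip_depth is the distance from the TCP to the grasp point, in m); z points along the fingers, y is the line along which they close (so a half turn about z gives the same grasp; the last joint's range is limited). The gripper opens to 85 mm and grips with 20 to 120 N. Pads are 22 mm wide; open, the fingers measure 114 mm over their backs; the gripper's body (76 mm by 85 mm) begins 54 mm behind the grasp point. The pads swing forward as they close: fully open they stand 13 mm farther back than shut.
Start: joints at [1.047, 0.326, -0.193, 1.052, 0, 1.437], TCP at [0.209, 0.509, 0.231] pointing down, gripper open.
Joint ranges: [-2.65, 2.65], [-0.97, 1.79], [-1.3, 1.35], [-1.93, 2.1], [-1.47, 1.37], [-3.14, 3.14]. Speed limits (rad/s): [2.57, 2.57, 3.14, 3.14, 3.14, 3.14].

INTERFACE

Orientations are given as a unit quaternion [w, x, y, z].
In Python, from cell import bot gives the robot as it stands. Calls block until the motion is done:
- bot.move_pose(position, orientation): joint-space move of the TCP to a pose.
- bot.move_linear(position, speed=0.15, rotation=None, until_force=None): straight line of the TCP; rotation=None keeps the orientation; speed is the mean speed in m/s. With until_force (N) it stops when the force on the tool has changed by that much, and returns True; else False.
- bot.goto_joints(angles): joint-space move.
- bot.set_gripper(opening, grasp_force=None): opening from 0.0 (shut) to 1.0 (fully open); grasp_force is the grip in N (None keeps the last); returns when the fingers have stopped.
- bot.wait(seconds).
- bot.solve_ik(position, orientation): joint angles nearest the present ones, or None.
- bot.camera(name): name is "scene" or "top" or "wrist"; returns the picture (384x512x3 uint8, red, green, blue); there is no depth.
- bot.calibration(name): a dict with "mtx" (3x3 intrinsics, pixels), "k1" (the pictures are not rectified: a ray, as slopes to the right and down, at radius r is drawn at 1 + k1 r^2 times it, then the intrinsics apply), "extrinsics" (4x4, takes a point from world to camera coordinates); the wrist camera has in their place "hand_eye" (4x4, takes a point from camera to tool coordinates, whose origin is the TCP and whose axes are the flange's). Camera axes: x right, y down, z forward; pixel columns grow to the right and rows downward; lengths in m; the calibration is good to about 2 mm. A picture is of the moment at which its call begins: read the wrist's pose just before it. calibration takes no time and is no camera call.
A pose or a line that the arm cannot do raises bot.PlanningError and nothing moves.
- bot.close_job(): hands the job in; it is judged then, once.
Trained networks look in the newest picture that a camera, given by its name, has taken for a name from the list of things; names that differ only in an ending like _2 or _b are one class to them, and where a whole thing is asked for, a point or a joint stands for the part that bears it (a point fixed in the world has none). Each returns a list of dicts, best first, with "confidence" (0 to 1); they miss things now and then, are a little off and sometimes report something else, mostly with a low value. They report only what shows in the picture. A call takes as long as a camera call. They do not tell look-alikes from the thing itself.
- bot.search_frame(camera, thing): "bbox" ([left, top, width, height] in pixels, round what is visible of it).
Readings, each from a call of its own:
- bot.read_clock(): time.
- bot.read_joint_positions(): joint angles.
- bot.read_joint_vel(): joint speeds.
- bot.read_joint_efforts(): joint torques, N m.
- bot.read_position(): TCP position.
- bot.read_tool_rot(): TCP orientation.
- bot.read_ft_force(): force on the tool from outside, world axes, zero at the start.
- bot.read_moment(): the same for the moment, N m.
- bot.read_gripper_width(): opening from 0.0 (shut) to 1.0 (fully open).
- bot.read_finger_force(): force on a finger pad.
Only numpy, scipy, OpenCV 4.12 (cv2) and the standard library are available. Lean on these libraries where they do the work, as an engineer would, in place of code of your own. Each camera call takes 0.05 s, during which the arm holds its last target. There are 200 camera calls.

TASK

Stand the two loose brass spacers from the bench upright on the rack's shelf beside the spacer already there, so that all three make one straight row along the middle of the shelf, side by side with no more than a finger's breadth (15 mm) between neighbours. Then let go of them, take the black knob of the sprung index plunger, pull it straight up as far as it goes so that its pin is well clear of its seat hole, and finish while still holding it there: the program ends with the knob held up in the gripper, so that a workmate can slide the rack along. Leave the bush and the other things on the bench where they are.

Things in the scene. Friction and masses are not known exactly. Their poses are not given: they have to be found in the camera images.
- rack: Metal index rack fixed to the bench. Origin: centre of its underside on the bench; x across it, y along it, z up. Base plate 90 (x) by 250 (y) by 8 mm, fixing screws to 12 mm high. On it a plain flat shelf 60 (x) by 150 (y) mm, with no lips: its top is 30 mm above the bench and spans x -30..30, y -120..30 mm, its middle line is x = 0. At y = +85 mm a bracket (top at z = 57 mm; upright at y 110..122) carries the vertical index plunger over a tongue with the seat hole.
- shelf_mid (a point): Centre of the shelf's top surface, at (0, -45, 30) mm in the rack's frame. Axes as the rack's.
- seat (a point): Mouth of the plunger's seat hole (9 mm wide) in the tongue's top, at (0, 85, 30) mm in the rack's frame.
- knob (a point): Middle of the plunger's black knob, on its axis; 86 mm above the bench with the pin home. The knob is a round grip of 26 mm diameter, 25 mm tall, from 13 mm below to 12 mm above this point; below it is the thinner steel barrel (18 mm diameter, then a nut of 24 mm diameter whose top is 23 mm under this point). Free on all sides. It rises with the plunger.
- plunger (a joint): Lift of the plunger in m: 0 = home (pin tip 4 mm down in the seat hole), 0.016 = fully back against its stop. A spring pulls it home with 5 N at 0 and 13 N at 0.016; it does not latch.
- standing_spacer: Brass spacer, a plain upright cylinder 29 mm in diameter (about 28 mm across where gripped) and 21 mm tall with a bore, loose, already standing on the shelf's middle line near the end away from the plunger. Origin: centre of its underside, z up.
- spacer_a: Brass spacer, same as the standing one (29 mm diameter, 21 mm tall, about 0.07 kg), standing loose on the bench in front of the rack. Origin: centre of its underside, z up.
- spacer_b: Second loose brass spacer on the bench, same shape and size. Origin: centre of its underside, z up.
- bush: Stepped aluminium bush, 34 mm diameter, 26 mm tall, on the bench in line with the loose spacers. Not part of the job. Origin: centre of its underside.
- cast_hub: Small cast hub, 62 mm diameter, 31 mm tall, on the bench behind the rack. Not part of the job. Origin: centre of its underside.
- tape_measure: Tape measure, 65 x 73 x 40 mm, on the bench behind the rack. Not part of the job. Origin: centre of its underside.
Things that resemble listed ones, but are neither listed nor needed, are in the scene too. Leave any green look-alike of the spacer_a alone. What is shaped like the spacer_b but green is not meant.

How it is judged:
By the outcome, as a careful person would: the job done as asked, in the order asked, and still so for the second after the job is handed in, while the arm keeps its last pose, push and grip.
It also fails if it takes over 64 s, if anything falls off the work surface, if the arm or the gripper's body presses on something with over 40 N, if the wrist force passes 120 N, or if a joint passes its speed limit or range.

## Working session

There is one attempt and no reset: what is moved stays moved. The work goes in short steps, each a Python script; the robot and the scene stay as the last script left them, time stands still between calls to the robot, and variables do not carry over. Pictures are saved under pics/ and viewed, at most 10 in all, crops included, and the job is handed in when it is done.

```bash
mkdir -p pics; ls; python3 - <<'E'
from cell import bot
import cv2
for n in ("scene","top"):
    im=bot.camera(n); cv2.imwrite(f"pics/{n}0.png",im[:,:,::-1])
    c=bot.calibration(n); print(n,c)
    for t in ("rack","knob","spacer_a","bush","cast_hub","tape_measure"):
        print(t,[(d["bbox"],round(d["confidence"],2)) for d in bot.search_frame(n,t)])
print(bot.calibration("wrist"),bot.read_clock(),bot.read_tool_rot(),bot.grip_depth)
a=cv2.imread("pics/scene0.png");b=cv2.imread("pics/top0.png")
E
```

```text
pics
scene {'mtx': array([[394.92236979,   0.        , 246.22018206],
       [  0.        , 394.92236979, 189.48436685],
       [  0.        ,   0.        ,   1.        ]]), 'k1': 0.0386084524612915, 'extrinsics': array([[ 0.90823405, -0.41832674,  0.01066111, -0.51884466],
       [-0.19118358, -0.43747397, -0.8786725 ,  0.18232751],
       [ 0.37223616,  0.79600205, -0.47730596,  0.65866775],
       [ 0.        ,  0.        ,  0.        ,  1.        ]])}
rack [([236.4, 156.9, 71.9, 88.4], 0.79)]
knob [([251.3, 159.5, 10.3, 27.1], 0.63)]
spacer_a [([219.5, 239.2, 13.8, 14.7], 0.69), ([149.7, 213.4, 16.1, 12.7], 0.55), ([184.2, 218.7, 12.6, 18.0], 0.44)]
bush [([162.9, 191.6, 14.4, 16.3], 0.6)]
cast_hub [([272.5, 161.0, 21.1, 20.4], 0.62)]
tape_measure [([347.0, 215.7, 39.4, 29.6], 0.63)]
top {'mtx': array([[410.13530815,   0.        , 250.46888079],
       [  0.        , 410.13530815, 194.51870162],
       [  0.        ,   0.        ,   1.        ]]), 'k1': -0.05681123623060572, 'extrinsics': array([[-0.02894599, -0.99957298,  0.00399767,  0.01553143],
       [-0.9990017 ,  0.0287928
[... 447 characters left out ...]
61.7, 110.4, 26.3, 24.7], 0.62)]
tape_measure [([295.7, 93.7, 37.0, 33.7], 0.61)]
{'mtx': array([[279.54546556,   0.        , 254.52797099],
       [  0.        , 279.54546556, 191.6531401 ],
       [  0.        ,   0.        ,   1.        ]]), 'k1': -0.005280604306026294, 'hand_eye': array([[-7.17008799e-04, -9.62343029e-01, -2.71837049e-01,
         6.85807866e-02],
       [ 9.99999672e-01, -7.92541480e-04,  1.68072028e-04,
         8.31361832e-04],
       [-3.77185081e-04, -2.71836839e-01,  9.62343281e-01,
        -1.41919695e-01],
       [ 0.00000000e+00,  0.00000000e+00,  0.00000000e+00,
         1.00000000e+00]])} 0.7 [5.06560868e-06 1.93656679e-01 9.81069361e-01 2.10240244e-05] 0.0187
```

View pics/top0.png

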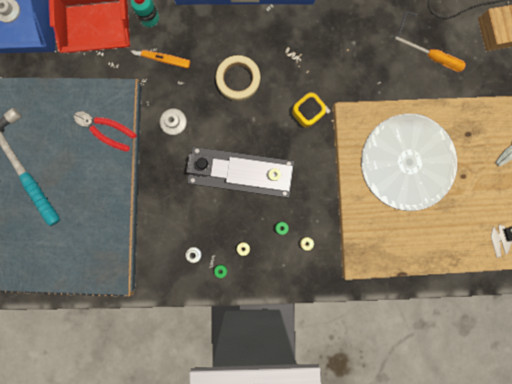

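View pics/scene0.png

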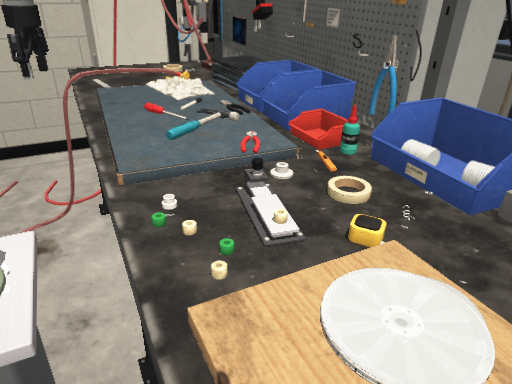

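Top view: there are pale brass rings at (243,249), (307,244) and, on the shelf, (274,175), plus green look-alikes at (282,228) and (220,271). The bush is at (193,255) and the knob at (201,163). The loose spacers are the two brass-coloured ones. I'll compute positions and confirm with a crop.

```bash
cat > h.py <<'E'
from cell import bot
import cv2, numpy as np
from scipy.spatial.transform import Rotation as R
def q2R(q): return R.from_quat([q[1],q[2],q[3],q[0]]).as_matrix()
def down(yaw):
    "tool down, closing line (tool y) along world direction yaw"
    y=np.array([np.cos(yaw),np.sin(yaw),0]);z=np.array([0,0,-1.]);x=np.cross(y,z)
    q=R.from_matrix(np.c_[x,y,z]).as_quat(); return [q[3],q[0],q[1],q[2]]
def ray(cam,uv,pose=None):
    c=bot.calibration(cam);K=c["mtx"]
    d=np.array([(uv[0]-K[0,2])/K[0,0],(uv[1]-K[1,2])/K[1,1]])
    s=d.copy()
    for _ in range(8): s=d/(1+c["k1"]*(s@s))
    if cam=="wrist":
        T=np.eye(4);T[:3,:3]=q2R(pose[1]);T[:3,3]=pose[0];T=T@c["hand_eye"]
    else: T=np.linalg.inv(c["extrinsics"])
    return T[:3,3],T[:3,:3]@[s[0],s[1],1]
def at_z(cam,uv,z,pose=None):
    o,d=ray(cam,uv,pose); return o+d*(z-o[2])/d[2]
def shot(cam,name):
    p=(bot.read_position(),bot.read_tool_rot()) if cam=="wrist" else None
    im=bot.camera(cam); cv2.imwrite(f"pics/{name}.png",im[:,:,::-1]); return im,p
E
python3 - <<'E'
from h import *
for n,uv,z in (("a",(243,249),.021),("b",(307,244),.021),("stand",(274,175),.051),("knob",(201,163),.098),("bush",(193,255),.026),("g1",(282,228),.021),("g2",(220,271),.021),("hub",(172,122),.031)):
    print(n,at_z("top",uv,z).round(4))
for uv in ((191,153),(293,164),(290,196),(187,183)): print(at_z("top",uv,.008).round(4))
im=cv2.imread("pics/top0.png")[140:290,170:330]
cv2.imwrite("pics/crop.png",cv2.resize(im,None,fx=5,fy=4.0 if 0 else 4,interpolation=2)[:,:800])
E
```

```text
a [0.4444 0.0205 0.021 ]
b [ 0.4517 -0.1323  0.021 ]
stand [ 0.6163 -0.0567  0.051 ]
knob [0.6437 0.1065 0.098 ]
bush [0.4341 0.1392 0.026 ]
g1 [ 0.4916 -0.0738  0.021 ]
g2 [0.3938 0.0767 0.021 ]
hub [0.7517 0.1812 0.031 ]
[0.6792 0.1406 0.008 ]
[ 0.6452 -0.1065  0.008 ]
[ 0.5677 -0.0967  0.008 ]
[0.6064 0.1519 0.008 ]
```

View pics/crop.png

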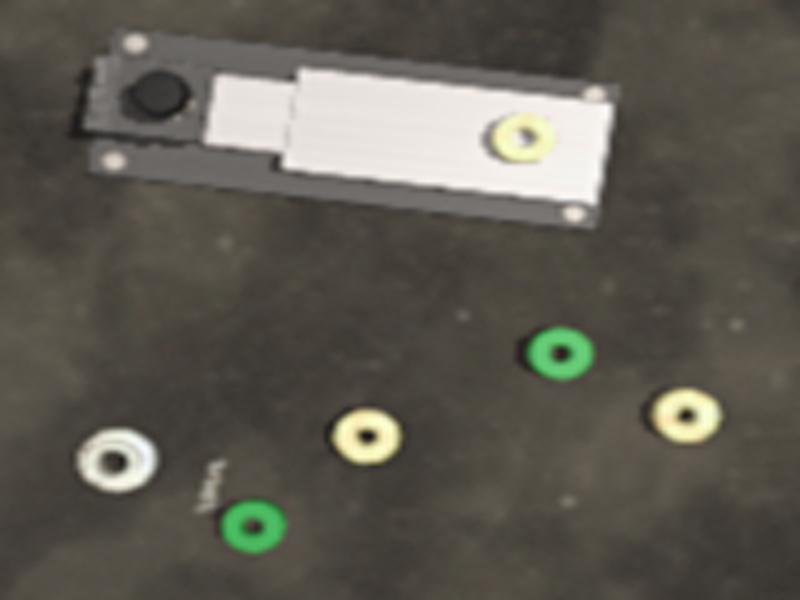

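The crop confirms it: brass spacers a (243,249) and b (307,244), and the greens are clearly different. Now a closer look with the wrist camera.

```bash
python3 - <<'E'
from h import *
t=bot.read_clock()
for yaw in (-8.7,171.3):
    print(yaw,[np.round(bot.solve_ik(p,down(np.radians(yaw))),2) if bot.solve_ik(p,down(np.radians(yaw))) is not None else None for p in ([.52,0,.2],[.452,-.132,.004],[.64,.106,.08])])
yaw=np.radians(-8.7)
bot.move_pose([.53,-.01,.19],down(yaw))
im,p=shot("wrist","w1"); print(p,bot.read_clock()-t)
for t in ("spacer_a","knob","rack"): print(t,[(d["bbox"],round(d["confidence"],2)) for d in bot.search_frame("wrist",t)])
E
```

```text
-8.7 [array([-0.14,  0.3 , -0.32,  0.96,  0.  ,  1.58]), array([-0.44,  0.48, -0.67,  0.43,  0.  ,  1.28]), array([ 0.05,  0.63, -0.11,  0.83,  0.  ,  1.77])]
171.3 [array([-0.14,  0.3 , -0.32,  0.96,  0.  , -1.56]), array([-0.44,  0.48, -0.67,  0.43,  0.  , -1.86]), array([ 0.05,  0.63, -0.11,  0.83,  0.  , -1.37])]
(array([ 0.53003796, -0.00915457,  0.19011749]), array([-2.73748189e-05,  7.58223129e-01,  6.51995142e-01,  1.48237657e-04])) 2.2417
spacer_a [([163.6, 147.3, 28.8, 29.9], 0.82), ([197.3, 259.4, 22.6, 25.4], 0.79), ([219.9, 217.0, 25.5, 25.8], 0.62)]
knob [([360.4, 12.7, 37.6, 39.1], 0.65)]
rack [([289.8, 1.4, 109.6, 240.2], 0.88), ([165.6, 150.4, 29.2, 21.1], 0.55)]
```

View pics/w1.png

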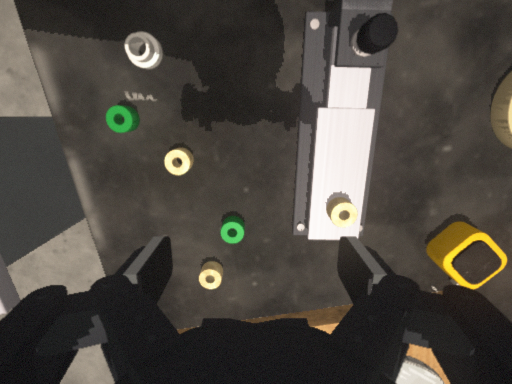

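Wrist view: spacer a is at (178,161), b at (211,278), the standing one at (343,213), and the knob's top at (379,32). Shelf corners are at (318,108), (373,109), (361,240) and (308,239).

```bash
python3 - <<'E'
from h import *
p=(bot.read_position(),bot.read_tool_rot())
for n,uv,z in (("a",(178,160),.021),("b",(210.5,278),.021),("stand",(343,213),.051),("knob",(379,32),.098)): print(n,at_z("wrist",uv,z,p).round(4))
# shelf outline by white segmentation
im=cv2.imread("pics/w1.png");hsv=cv2.cvtColor(im,cv2.COLOR_BGR2HSV)
m=((hsv[...,2]>150)&(np.abs(np.indices(m.shape)[1]-342)<40) if 0 else (hsv[...,2]>150)).astype(np.uint8)
m[:, :285]=0;m[:,400:]=0;m[250:]=0;m[:104]=0
n,l,s,c=cv2.connectedComponentsWithStats(m);k=1+np.argmax(s[1:,4])
pts=np.argwhere(l==k)[:,::-1]; ys=np.arange(115,236,4)
L=np.array([at_z("wrist",(pts[pts[:,1]==y][:,0].min()-.5,y),.03,p) for y in ys]);Rr=np.array([at_z("wrist",(pts[pts[:,1]==y][:,0].max()+.5,y),.03,p) for y in ys])
print("bottom",pts[:,1].max(),"width",np.linalg.norm(L-Rr,axis=1).mean())
for e in (L,Rr):
    vx,vy,x0,y0=cv2.fitLine(e[:,:2].astype(np.float32),cv2.DIST_HUBER,0,.001,.001).ravel(); print("yaw",np.degrees(np.arctan2(vx/vy,1)),x0,y0)
for uv in ((318,108),(373,109),(361,240),(308,239)): print(at_z("wrist",uv,.03,p).round(4))
E
```

```text
a [0.4486 0.0221 0.021 ]
b [ 0.4556 -0.1312  0.021 ]
stand [ 0.6189 -0.0565  0.051 ]
knob [0.6422 0.1033 0.098 ]
bottom 239 width 0.05994406867674715
yaw 9.926694 0.59484607 -0.011577345
yaw 9.549347 0.6510271 -0.038389135
[0.6068 0.0544 0.03  ]
[0.6631 0.0448 0.03  ]
[ 0.6436 -0.1023  0.03  ]
[ 0.5818 -0.0916  0.03  ]
```

```bash
cat >> h.py <<'E'
from scipy.optimize import least_squares
YAW=np.radians(-9.7); U=np.array([np.sin(-YAW),np.cos(YAW)]); STAND=np.array([.6183,-.0565])
def project(P,p):
    c=bot.calibration("wrist");T=np.eye(4);T[:3,:3]=q2R(p[1]);T[:3,3]=p[0];T=np.linalg.inv(T@c["hand_eye"])
    q=P@T[:3,:3].T+T[:3,3];s=q[:,:2]/q[:,2:];s=s*(1+c["k1"]*(s**2).sum(1,keepdims=True))
    return s*[c["mtx"][0,0],c["mtx"][1,1]]+c["mtx"][:2,2]
def hullc(pts):
    h=cv2.convexHull(np.asarray(pts,np.float32));m=cv2.moments(h);return np.array([m["m10"],m["m01"]])/m["m00"],m["m00"]
def cyl(xy,z0,p,h=.021,r=.0145):
    a=np.linspace(0,2*np.pi,40,endpoint=False);c=np.c_[xy[0]+r*np.cos(a),xy[1]+r*np.sin(a)]
    return hullc(project(np.r_[np.c_[c,np.full(40,z0)],np.c_[c,np.full(40,z0+h)]],p))
def find_brass(im,p,guess,z0):
    "fit a spacer's xy so that its silhouette's centroid matches the brass blob nearest the guess"
    hsv=cv2.cvtColor(im,cv2.COLOR_RGB2HSV)
    m=cv2.inRange(hsv,(15,55,60),(35,255,255));m=cv2.morphologyEx(m,cv2.MORPH_CLOSE,np.ones((3,3)))
    n,l,s,c=cv2.connectedComponentsWithStats(m)
    g,A=cyl(guess,z0,p);k=min((i for i in range(1,n) if s[i,4]>A*.3),key=lambda i:np.linalg.norm(c[i]-g))
    b,Ab=hullc(np.argwhere(l==k)[:,::-1])
    r=least_squares(lambda x:cyl(x,z0,p)[0]-b,guess,x_scale=.01,diff_step=1e-3)
    print("brass",r.x.round(4),"area ratio",round(Ab/A,2),"pix",b.round(0)); return r.x
def pick(guess):
    bot.set_gripper(1.0,40);bot.move_pose([*guess,.10],down(YAW))
    im,p=shot("wrist","pick%d"%(bot.read_clock()*10));xy=find_brass(im,p,guess,0)
    assert np.linalg.norm(xy-guess)<.012
    bot.move_linear([*xy,.005],speed=.12);bot.set_gripper(0.0,40)
    print("width",bot.read_gripper_width(),"finger",bot.read_finger_force())
    bot.move_linear([*xy,.11],speed=.2)
def place(xy):
    bot.move_pose([*xy,.11],down(YAW));bot.move_linear([*xy,.05],speed=.15)
    print("touch",bot.move_linear([*xy,.0345],speed=.05,until_force=6),bot.read_position(),bot.read_gripper_width())
    bot.set_gripper(.7);bot.move_linear([*xy,.12],speed=.2)
E
python3 - <<'E'
from h import *
im=cv2.imread("pics/w1.png")[:,:,::-1].copy();p=(bot.read_position(),bot.read_tool_rot())
for g,z in (((.4486,.0221),0),((.4556,-.1312),0),(STAND,.03)): find_brass(im,p,np.array(g),z)
pick(np.array([.4486,.0221])); print(bot.read_clock())
E
```

```text
brass [0.4505 0.0198] area ratio 6.42 pix [182. 160.]
brass [ 0.4546 -0.1366] area ratio 1.45 pix [212. 277.]
brass [ 0.6195 -0.0579] area ratio 0.86 pix [341. 211.]
brass [0.4488 0.0179] area ratio 5.89 pix [255. 202.]
width 0.31610004975303424 finger 39.063999998616055
6.1083
```

Grasped (width matches 27–28 mm), but the blob leaked into the background, so I'll look at it in the gripper.

```bash
python3 - <<'E'
from h import *
im,p=shot("wrist","held"); import glob; f=glob.glob("pics/pick*.png")[0]
a=cv2.imread(f)
hsv=cv2.cvtColor(a,cv2.COLOR_BGR2HSV);m=cv2.inRange(hsv,(15,55,60),(35,255,255))
print(hsv[205,255:285:3].tolist())
b=cv2.imread("pics/held.png");o=np.hstack([a[100:300,150:370],cv2.cvtColor(m,8)[100:300,150:370],b[100:300,150:370]])
cv2.imwrite("pics/cmp.png",cv2.resize(o,(792,240)))
E
```

```text
[[19, 104, 140], [29, 75, 228], [32, 18, 255], [34, 7, 255], [30, 26, 254], [21, 52, 83], [25, 56, 78], [23, 50, 81], [22, 55, 83], [25, 56, 78]]
```

View pics/cmp.png

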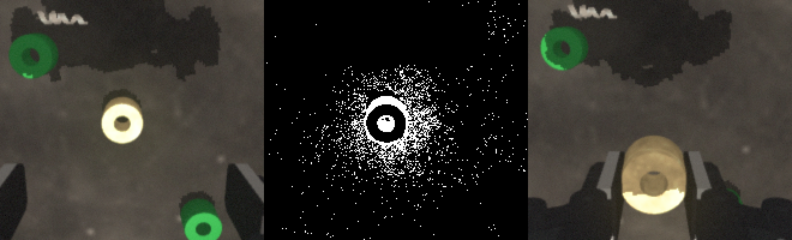

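The spacer is well held; the left panel shows it at (123,123), the bench clutter passed the mask. I'll switch to a brightness mask and compensate for the grasp's off-centre offset.

```bash
python3 - <<'E'
s=open("h.py").read()
s=s.replace("m=cv2.inRange(hsv,(15,55,60),(35,255,255));","m=cv2.inRange(hsv,(0,0,115),(45,255,255)) if z0==0 else cv2.inRange(hsv,(15,55,60),(35,255,255));")
open("h.py","w").write(s)
E
python3 - <<'E'
from h import *
import glob
im=cv2.imread(glob.glob("pics/pick*.png")[0])[:,:,::-1].copy()
xy=find_brass(im,(np.array([.4486,.0221,.10]),down(YAW)),np.array([.4486,.0221]),0)
h,p=shot("wrist","held2")
off=((xy-[.4488,.0179])@U)*U; print("off",off)
t=STAND+.036*U
place(t-off); print(bot.read_clock())
im=cv2.imread("pics/w1.png")[:,:,::-1].copy()
find_brass(im,(np.array([.53003796,-.00915457,.19011749]),down(np.radians(-8.7))),np.array([.4556,-.1312]),0)
im,p=shot("wrist","aft1"); find_brass(im,p,t,.03);find_brass(im,p,STAND,.03)
E
```

```text
brass [0.446  0.0197] area ratio 0.97 pix [251. 200.]
off [0.00021083 0.00123342]
touch True [ 0.62506425 -0.02240354  0.03539331] 0.3158785900386673
8.8583
brass [ 0.4535 -0.1334] area ratio 0.95 pix [211. 276.]
brass [ 0.7845 -0.1157] area ratio 5.65 pix [450. 270.]
brass [ 0.7259 -0.2054] area ratio 1.5 pix [387. 358.]
```

View pics/aft1.png

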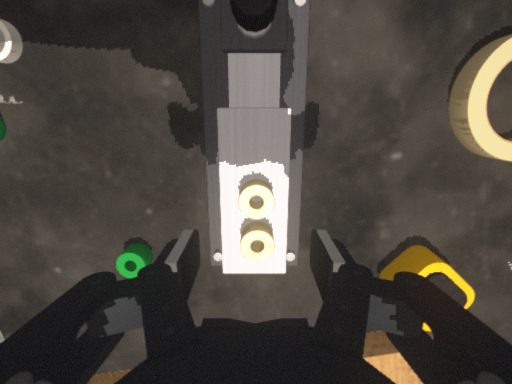

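Spacer a now stands on the shelf with its bore at (256,201), next to the standing one at (257,243); the shelf edges are at about 221 and 288. I'll measure both, then pick b.

```bash
python3 - <<'E'
from h import *
p=(bot.read_position(),bot.read_tool_rot())
a=at_z("wrist",(256.3,201),.051,p)[:2];s=at_z("wrist",(257.3,243),.051,p)[:2]
im=cv2.imread("pics/aft1.png");V=cv2.cvtColor(im,cv2.COLOR_BGR2HSV)[...,2]
n=np.array([U[1],-U[0]])
for y in (175,222,265):
    r=np.where(V[y,205:305]>170)[0]+205; l=at_z("wrist",(r[0]-.5,y),.03,p)[:2];q=at_z("wrist",(r[-1]+.5,y),.03,p)[:2]
    m=(l+q)/2; print(y,r[0],r[-1],"width",np.linalg.norm(q-l).round(4),"mid",m.round(4),"line offset",(m@n).round(4),"u",(m@U).round(4))
print("a",a,"s",s,"offsets",a@n,s@n,"dist",np.linalg.norm(a-s),"yaw",np.degrees(np.arctan2(*(a-s))), "end y",at_z("wrist",(254,273),.03,p)[:2]@U)
b=np.array([.4535,-.1334])
pick(b);print(bot.read_clock())
E
```

```text
175 219 287 width 0.0581 mid [ 0.6253 -0.003 ] line offset 0.6169 u 0.1024
222 221 287 width 0.0592 mid [ 0.619 -0.045] line offset 0.6177 u 0.06
265 222 285 width 0.0592 mid [ 0.6113 -0.0869] line offset 0.6172 u 0.0173
a [ 0.62526903 -0.01951796] s [ 0.6200203  -0.05532116] offsets 0.619618425803707 0.6204771902341373 dist 0.03618588393097578 yaw 8.340127255823882 end y 0.008919692118989757
brass [ 0.454  -0.1332] area ratio 0.99 pix [252. 197.]
width 0.31437665732598896 finger 39.24372050212696
12.3583
```

```bash
python3 - <<'E'
from h import *
n=np.array([U[1],-U[0]]);t=.6201*n+.1212*U;print(t)
place(t)
bot.move_pose([*(t+np.array([-.02,-.03])),.16],down(YAW));print(bot.read_clock())
im,p=shot("wrist","aft2");print(p)
print([(d["bbox"],round(d["confidence"],2)) for d in bot.search_frame("wrist","knob")])
E
```

```text
[0.63165563 0.014987  ]
touch True [0.63267598 0.01479058 0.03548254] 0.3157846038788341
15.5167
(array([ 0.61107551, -0.01566032,  0.15929048]), array([-3.79636236e-04,  7.64798238e-01,  6.44269713e-01, -2.20948951e-04]))
[([258.6, 5.0, 38.8, 47.7], 0.83), ([254.3, 135.1, 34.1, 31.9], 0.17)]
```

View pics/aft2.png

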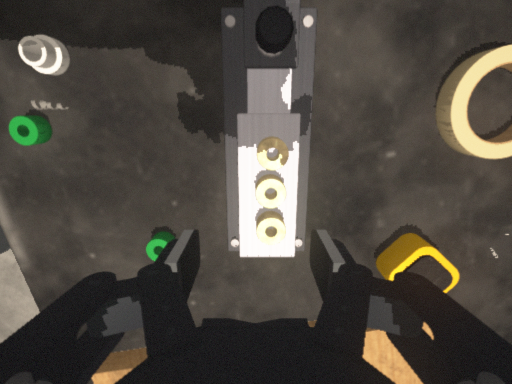

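All three stand in one straight row (bores at about (272,154), (270,192), (270,231), gaps ≈7 mm), centred between the shelf edges. Next is the knob, with its top at about (275,29): hover over it and measure.

```bash
python3 - <<'E'
from h import *
p=(bot.read_position(),bot.read_tool_rot())
print(at_z("wrist",(274.5,29),.098,p).round(4))
k=np.array([.6455,.1055]);bot.set_gripper(1.0,20)
bot.move_pose([*k,.17],down(YAW))
im,p=shot("wrist","k1");print(p[0],bot.read_clock())
d=bot.search_frame("wrist","knob");print(d)
c=im[80:330,130:380];cv2.imwrite("pics/k1c.png",cv2.resize(c[:,:,::-1],(600,600)))
E
```

```text
[0.6443 0.1031 0.098 ]
[0.64546426 0.10651834 0.16986925] 16.6167
[{'bbox': [240.3, 179.7, 29.9, 40.5], 'confidence': 0.96}, {'bbox': [211.2, 142.7, 85.0, 179.0], 'confidence': 0.5}]
```

View pics/k1c.png

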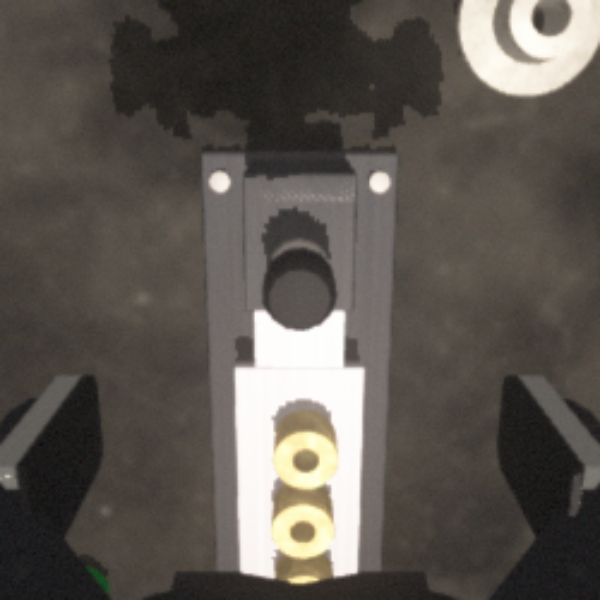

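Knob top centre is at crop (301,295), i.e. pixel (255.4,203). The row sits within about 3 mm of the shelf's middle line. Descend and grip lightly first.

```bash
python3 - <<'E'
from h import *
p=(bot.read_position(),bot.read_tool_rot())
k=at_z("wrist",(255.4,202.9),.098,p)[:2];print("knob",k)
assert np.linalg.norm(k-[.6455,.105])<.008
bot.move_linear([*k,.10],speed=.15)
bot.move_linear([*k,.069],speed=.08,until_force=10)
f0=bot.read_ft_force();print(bot.read_position(),f0)
bot.set_gripper(0.0,20)
print("w",bot.read_gripper_width(),bot.read_finger_force(),bot.read_ft_force(),bot.read_clock())
E
```

```text
knob [0.64635333 0.10459631]
[0.64607915 0.10464702 0.0686579 ] [ 1.09318489 -0.08058291  0.20287729]
w 0.2913342772437172 20.161588420160115 [-4.17787876  0.37991294  5.535726  ] 18.3917
```

```bash
python3 - <<'E'
from h import *
bot.set_gripper(0.0,90);bot.wait(.2)
x=bot.read_position();print(x,bot.read_gripper_width(),bot.read_finger_force(),bot.read_ft_force())
for dz in (.006,.012,.0155,.0175,.019):
    hit=bot.move_linear([x[0],x[1],x[2]+dz],speed=.03,until_force=25)
    bot.wait(.1);print(dz,hit,bot.read_position(),bot.read_ft_force().round(1),bot.read_finger_force())
    if bot.read_ft_force()[2]<-26: break
print(bot.read_clock())
im,p=shot("wrist","up"); im2,_=shot("scene","up2")
cv2.imwrite("pics/upc.png",np.hstack([cv2.resize(im[80:330,130:380,::-1],(400,400)),cv2.resize(im2[130:260,200:330,::-1],(400,400))]))
E
```

```text
[0.64508165 0.10488881 0.06968282] 0.2715935824427336 87.8492723358795 [-5.45068475  0.04148985  6.61413707]
0.006 False [0.64497345 0.1048794  0.0749906 ] [ 3.   0.2 -8.5] 88.54157729074359
0.012 False [0.64497357 0.10488737 0.08141207] [  3.1   1.3 -11.6] 88.66179127246141
0.0155 False [0.64495261 0.10488479 0.08499234] [  3.3   1.3 -13.7] 88.74812255613506
0.0175 False [0.64488935 0.10488059 0.08589632] [  6.3   1.  -20.4] 93.58193644322455
0.019 False [0.6448634  0.10488018 0.08597773] [  8.9   0.6 -29.2] 92.55150978919119
20.8
```

View pics/upc.png

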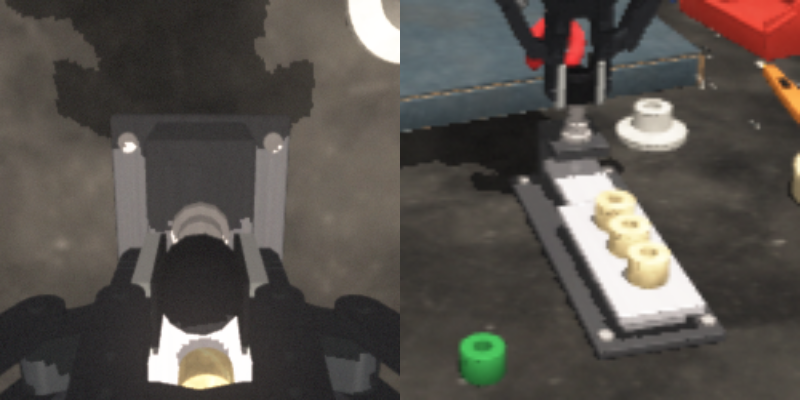

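The knob is up against its stop: it rose 16.3 mm and the force climbed from 14 to 29 N with no further travel. The three spacers stand in a straight row. Handing in.

```bash
python3 - <<'E'
from h import *
bot.wait(.3);print(bot.read_position(),bot.read_ft_force(),bot.read_clock());print(bot.close_job())
E
```

```text
[0.6448742  0.10486245 0.08597529] [  9.637564    1.1230952 -28.4657517] 21.2
the job is handed in; nothing more can be done
None
```

I handed the job in at 21.2 s: both brass spacers stand on the shelf in a straight row with the third, about 7 mm apart and roughly 2–3 mm off the middle line, and the gripper is holding the plunger knob up against its stop.

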